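# Prove a pen clip on the pull tester

## Task

A pen cap sits in the bench clip tester, ready for its proof pull. Lever up the tester's tight clear cover with the thin spatula's blade in the notch at the front (fingers off the cover until it is up), swing it right back, past upright, and lay the spatula down flat on the bench. Then draw the gauge's D handle out until the yellow pointer stands at the red marker, without pulling well past it, and finish while holding it there against the spring; leave everything else on the bench where it is.

Things in the scene. Friction and masses are not known exactly. Their poses are not given: they have to be found in the camera images.
- tester: Clip pull tester screwed to the bench: dark teal open case with a clear hinged cover. Origin on the bench; own x (about world +x, turned up to 0.25 rad) from its front (-58 mm) to its hinge side (+58), own y along it (-190 to +170 mm), rim 50 mm high, walls 4, floor 6. Inside on the line x = -2: gauge tube (y -15 to +86), a pen cap at the +y end, D handle towards -y; white scale bar at x = -43.
- notch (a point): Centre of the notch in the rim of the tester's front wall, on the wall's outer face (own x = -58, y = 0): an opening under the cover's front edge, 50 mm wide (along y) and 9 mm high (41 to 50 mm above the bench), through the 4 mm wall. Behind it, at that height, 40 mm is free.
- cover: Clear flat cover, grey border, 116 x 360 x 4 mm. Origin on its hinge line at the top of the tester's rear wall (tester x = +58, z = 50). Shut, its axes are the tester's and it lies on the rim, its front edge (own x = -116) flush with the front wall. The tilt of its own z is the opening angle: 0 shut, 1.95 rad at its stop. Stiff hinge: about 2 N up at the front edge opens it; it stays where left.
- cover_edge (a point): Middle of the cover's front edge, on its underside, 116 mm from the hinge line.
- spatula: Thin steel spatula with a dark wooden handle and brass ferrule, lying flat, blade along own +x. Origin on its underside where handle and blade meet. Handle x -95 to 0, 14 mm wide, 16 mm high; blade x 0 to 85, 16 mm wide, 2 mm thick, flush with the handle's underside. 35 to 70 g, balances near the origin.
- spatula_tip (a point): End of the spatula's blade, mid thickness (1 mm above the underside).
- spatula_grip (a point): Where to grip the spatula: on the handle 16 mm behind the blade, at the handle's mid height (8 mm above the underside).
- pull_handle: Gauge rod with black D handle, orange crossbar and yellow pointer. Slides along the tester's own -y by up to 60 mm against the spring in the tube (2 N to start, 1.5 N more per cm) and springs back when let go. Axes are the tester's.
- handle_bar (a point): Centre of the D handle's orange crossbar: 12 mm round, 60 mm long along the tester's x, 30 mm above the bench, 24 mm above the case floor. The D's opening, on the tube side of the bar, is 38 mm (along y) by 46 mm (along x). Beyond the bar (-y) 90 mm is free to the case's end wall at rest.
- pointer (a point): Tip of the yellow pointer (3 mm thick) on the D handle, above the scale bar; moves with the handle.
- mark (a point): Middle of the red set marker on the scale bar's top, 8 mm wide along the tester's y. It lies 20 to 44 mm from the resting pointer along the tester's -y and stays where it is set.
- brush: Flat brush, red handle, 160 mm long, lying on the bench; bystander. Origin under its ferrule end.
- pen_blue: Finished dark blue pen, 137 mm long, lying; bystander.
- pen_amber: Finished amber pen, 137 mm long, lying; bystander.
- mallet: Small black rubber mallet, lying, 180 mm long, 34 mm high; bystander.
- pencil_tin: Open metal tin with pencils, 190 x 75 x 18 mm; bystander.
- loupe: Black eye loupe, 38 mm wide, 38 mm high, standing; bystander.

How it is judged:
By the outcome, as a careful person would: the job done as asked, in the order asked, and still so for the second after the job is handed in, while the arm keeps its last pose, push and grip.
It also fails if it takes over 67 s, if anything falls off the work surface, if the arm or the gripper's body presses on something with over 40 N, if the wrist force passes 120 N, or if a joint passes its speed limit or range.

## Robot

A 6-joint arm with a two-finger parallel gripper is mounted at the origin on the work surface. World frame = base frame: x ahead of the robot, y to its left, z up, the work surface at z = 0. Lengths are in m, angles in rad, forces in N, time in s.
With the tool pointing down it reaches from about 0.3 to 0.775 m from the base axis. Payload 14.6 kg.
Tool frame: the origin (TCP) lies midway between the tips of the shut fingers; the grasp point (between the pads) lies 19 mm behind it; x points along the fingers, y is the direction in which the jaws open and shut, and the axes are right-handed (so a half turn about x gives the same grasp; the last joint's range is limited). The gripper opens to 94 mm and grips with 3 to 60 N. Pads are 16 mm wide; open, the fingers measure 119 mm over their backs; the gripper's body (75 mm by 177 mm) begins 78 mm behind the grasp point.
Start: joints at [-1.174, 0.3, 1.521, -0, 1.321, -0.067], TCP at [0.246, -0.492, 0.183] pointing down, gripper open.
Joint ranges: [-3.03, 3.03], [-0.79, 2.21], [0.23, 2.52], [-1.04, 4.18], [0, 3.07], [-2.55, 2.55]. Speed limits (rad/s): [2.22, 2.22, 2.57, 3.14, 3.14, 3.14].

## Interface

Orientations are given as a unit quaternion [w, x, y, z].
In Python, from cell import robot gives the robot as it stands.
- The arm moves only by the tool play_rows, never from a script. Its argument "series" is one flat list of numbers, 6 for each row, row after row: the shift along the tool's x, y, z in m, then the turn, a rotation vector about the tool's x, y, z in degrees. A call has 1 to 20 rows; each row is the pose to reach, as a shift and turn from the pose commanded when the call began, along the tool's axes at that moment; what a row does not reach only later rows make up. A row lasts 1/12 s, in which the tool goes at most 41.7 mm and 7.16 degrees, less where a joint would pass 70% of its speed; a pose out of reach is approached as far as the arm can. A call with a gripper value outside its range is refused whole. "claw" is the closure, from 0 (fully open) to 1 (shut), set as the call begins (left out, the last holds). The fingers move at their own pace and stop on an object; "force" is the grip in N (left out, the last holds). Time passes only in rows, so rows that repeat a pose let the fingers close. It gives the time, the measured TCP pose, the force and the opening at its end, in the units of the state.
- robot.read_state(): the state, without advancing time (a new reading comes with each control period).
- robot.capture(name): name is "side" or "top" or "wrist"; returns a dict with "img" (480x640x3 uint8, red, green, blue), "intrinsics" (3x3 intrinsics, pixels), "eye" and "orientation" of the camera in the world. Camera axes: x right, y up, looking along -z (the intrinsics and any distortion apply to the point x, -y, -z); pixel columns grow to the right and rows downward; lengths in m; the calibration is good to about 2 mm. A picture is of the moment at which its call begins. There is no depth.
- robot.job_done(): hands the job in, once; it reports no verdict.
Trained networks look in a picture, given as the dict that the camera call returned (one of the last four; its "shot" number tells which), for a name from the list of things; names that differ only in an ending like _2 or _b are one class to them, and where a whole thing is asked for, a point or a joint stands for the part that bears it (a point fixed in the world has none). Each returns a list of dicts, best first, with "conf" (0 to 1); they miss things now and then, are a little off and sometimes report something else, mostly with a low value. They report only what shows in the picture. A call takes as long as a camera call.
- robot.silhouettes(target, picture): "mask" (480x640 bool, what is visible of it) and "uv" ([column, row] in pixels, amid what is visible of it).
The state is a dict: "clock": time; "joints": joint angles; "joint_vel": joint speeds; "tau": joint torques, N m; "ee_pos": TCP position; "eef_rot": TCP orientation; "ft_force": force on the tool from outside, world axes, zero at the start; "moment": the same for the moment, N m; "opening": finger opening in m.
Only numpy, scipy, OpenCV 4.12 (cv2) and the standard library are available. Lean on these libraries where they do the work, as an engineer would, in place of code of your own. Each camera call takes 0.05 s, during which the arm holds its last target. There are 200 camera calls.

## Working session

There is one attempt and no reset: what is moved stays moved. The work goes in short steps, Python scripts to look and compute and a tool call to move; the robot and the scene stay as the last step left them, time stands still between calls to the robot, and variables do not carry over. Pictures are saved under pics/ and viewed, about 8 in all and at most 12, crops included, and the job is handed in when it is done.

Besides the shell and the picture viewer there is one more tool, called after "Emit:" as name(argument=value, ...) on one line, values as JSON. play_rows: Moves the arm, as the interface text tells. Its arguments: {"type":"object","properties":{"series":{"type":"array","items":{"type":"number"}},"claw":{"type":"number"},"force":{"type":"number"}},"required":["series"]}

```bash
ls; mkdir -p pics; cat > h.py <<'E'
import numpy as np, cv2
from scipy.spatial.transform import Rotation as R
from cell import robot
def rot(q): return R.from_quat([q[1],q[2],q[3],q[0]])
def ray(p,uv):
    K=np.array(p["intrinsics"]); d=np.linalg.inv(K)@[uv[0],uv[1],1.0]
    d=rot(p["orientation"]).apply([d[0],-d[1],-d[2]]); return np.array(p["eye"]),d
def atz(p,uv,z):
    e,d=ray(p,uv); return e+d*(z-e[2])/d[2]
def proj(p,X):
    c=rot(p["orientation"]).inv().apply(np.atleast_2d(X)-p["eye"]); K=np.array(p["intrinsics"])
    v=np.c_[c[:,0],-c[:,1],-c[:,2]]@K.T; return v[:,:2]/v[:,2:]
def save(p,n): cv2.imwrite(f"pics/{n}.png",cv2.cvtColor(p["img"],cv2.COLOR_RGB2BGR))
def axis(m):
    ys,xs=np.nonzero(m); r=cv2.minAreaRect(np.c_[xs,ys].astype(np.float32)); return cv2.boxPoints(r)
E
python3 - <<'E'
from h import *
np.set_printoptions(precision=4,suppress=True)
s=robot.read_state(); print(s)
p=robot.capture("top"); save(p,"top0"); print({k:p[k] for k in p if k!="img"})
q=robot.capture("side"); save(q,"side0"); print(q["eye"],q["orientation"])
for n in ["tester","notch","cover","cover_edge","spatula","spatula_tip","spatula_grip","handle_bar","pointer","mark"]:
    for c,pp in (("top",p),("side",q)):
        for r in robot.silhouettes(n,pp)[:2]:
            print(n,c,round(r["conf"],2),r["uv"],r["mask"].sum(), atz(pp,r["uv"],0.0) )
E
```

```text
pics
{'clock': 0.0, 'joints': array([-1.1736,  0.3005,  1.5216, -0.    ,  1.3207, -0.0666]), 'joint_vel': array([ 0.0001,  0.0004,  0.0003,  0.0013, -0.0002, -0.0018]), 'tau': array([ -0.0019, -53.181 , -35.2744,   0.0707,   0.0243,  -0.0001]), 'ee_pos': array([ 0.2459, -0.4916,  0.182 ]), 'eef_rot': array([-0.1621, -0.6881, -0.1629,  0.6883]), 'ft_force': array([-0.038 ,  0.3961,  0.1238]), 'moment': array([ 0.0351, -0.0372,  0.0104]), 'opening': 0.09407425015236195}
{'intrinsics': array([[506.5226,   0.    , 318.5995],
       [  0.    , 506.5226, 238.3255],
       [  0.    ,   0.    ,   1.    ]]), 'eye': array([ 0.3055, -0.0234,  1.4757]), 'orientation': array([ 0.7213,  0.0775, -0.0699, -0.6847]), 'shot': 1}
[ 0.4688 -1.2509  0.8822] [ 0.878   0.4759 -0.0291 -0.043 ]
tester top 0.78 [322.4, 229.2] 5486 [ 0.6463 -0.009   0.    ]
tester side 0.77 [330.6, 255.9] 4683 [0.6359 0.0047 0.    ]
notch top 0.98 [320.1, 227.8] 5462 [ 0.6503 -0.0019  0.    ]
notch side 0.81 [332.6, 258.4] 4726 [ 0.6399 -0.0075  0.    ]
notch side 0.15 [284.3, 163.2] 362 [0.5404 0.5889 0.    ]
cover top 0.93 [
[... 219 characters left out ...]
  0.    ]
cover_edge side 0.91 [332.1, 247.3] 3468 [0.645  0.0456 0.    ]
cover_edge side 0.37 [311.2, 430.3] 3947 [ 0.5326 -0.557   0.    ]
spatula top 0.87 [199.7, 267.6] 374 [0.5118 0.346  0.    ]
spatula top 0.47 [321.2, 228.5] 5491 [ 0.6483 -0.0053  0.    ]
spatula side 0.61 [267.6, 194.0] 271 [0.4757 0.3671 0.    ]
spatula_tip top 0.87 [195.2, 271.9] 343 [0.4984 0.358  0.    ]
spatula_tip side 0.82 [268.0, 196.0] 257 [0.4766 0.3537 0.    ]
spatula_grip top 0.67 [198.0, 269.8] 335 [0.505  0.3504 0.    ]
spatula_grip side 0.54 [340.3, 190.9] 182 [0.7109 0.368  0.    ]
spatula_grip side 0.51 [268.1, 197.0] 241 [0.4768 0.3471 0.    ]
mark side 0.18 [272.8, 193.8] 278 [0.4923 0.367  0.    ]
```

View pics/top0.png

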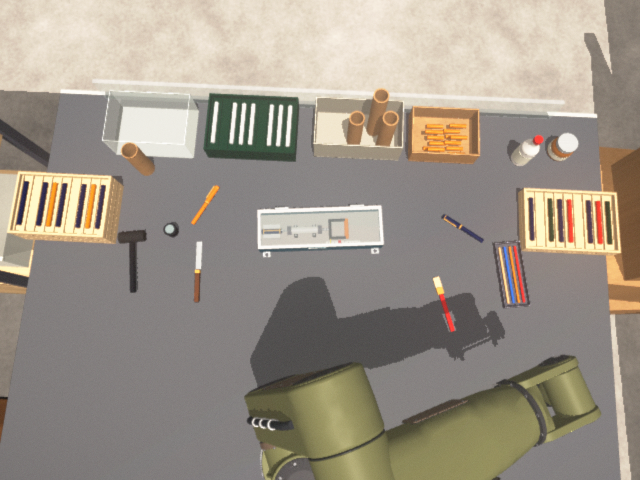

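View pics/side0.png

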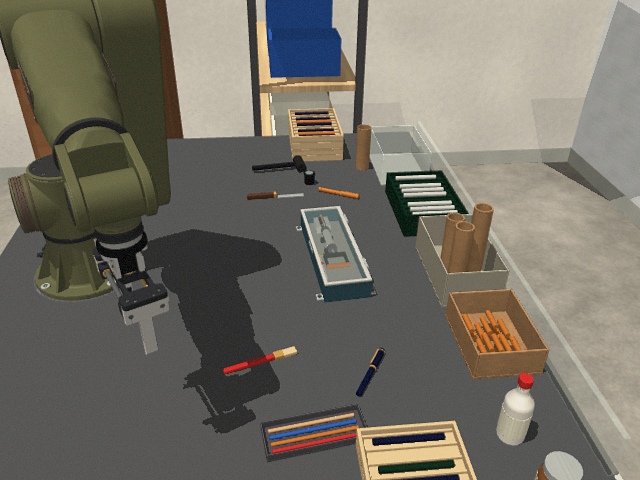

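Both views match the networks. The tester is at about (320,229) in the top view, its cover shut and the D handle to the right. The spatula is at (198,270) with its blade towards +x and free bench around it. Next I'll get rough poses for both.

```bash
cat >> h.py <<'E'
np.set_printoptions(precision=4,suppress=True)
def goal(pos,xdir,ydir):
    """rotation matrix from tool x, y dirs"""
    x=np.array(xdir,float);x/=np.linalg.norm(x);y=np.array(ydir,float);y-=x*(x@y);y/=np.linalg.norm(y)
    return np.array(pos),R.from_matrix(np.c_[x,y,np.cross(x,y)])
def delta(pos,Rg,s=None):
    s=s or robot.read_state(); r0=rot(s["eef_rot"])
    return r0.inv().apply(pos-s["ee_pos"])*1000,(r0.inv()*Rg).as_rotvec(degrees=True)
E
python3 - <<'E'
from h import *
p=robot.capture("top")
print(rot(robot.read_state()["eef_rot"]).as_matrix())
m=robot.silhouettes("spatula",p)[0]["mask"]
ys,xs=np.nonzero(m); P=np.array([atz(p,(u,v),0.008)[:2] for u,v in zip(xs,ys)])
c=P.mean(0); w,V=np.linalg.eigh(np.cov(P.T)); a=V[:,1]; a*=np.sign(a[0]); t=(P-c)@a
print("spat c",c,"dir",a,"yaw",np.arctan2(a[1],a[0]),"ends",c+a*t.min(),c+a*t.max(),np.ptp(t))
m=robot.silhouettes("cover",p)[0]["mask"]
b=axis(m); print("cover corners px",b.round(1).tolist()); print(np.array([atz(p,u,0.054) for u in b]))
w=robot.capture("wrist"); save(w,"w0"); r=rot(robot.read_state()["eef_rot"]); s=robot.read_state()
print("wrist cam in tool", r.inv().apply(w["eye"]-s["ee_pos"]), (r.inv()*rot(w["orientation"])).as_matrix(), w["intrinsics"][0])
E
```

```text
[[-0.      0.4474 -0.8944]
 [-0.     -0.8944 -0.4474]
 [-1.      0.      0.    ]]
spat c [0.502  0.3495] dir [0.9986 0.0529] yaw 0.052942893868251566 ends [0.4102 0.3447] [0.5868 0.354 ] 0.17692986505247063
cover corners px [[257.1000061035156, 207.5], [381.5, 204.5], [382.5, 245.6999969482422], [258.0, 248.60000610351562]]
[[ 0.6889  0.1836  0.054 ]
 [ 0.7163 -0.1774  0.054 ]
 [ 0.5944 -0.1835  0.054 ]
 [ 0.5674  0.1713  0.054 ]]
wrist cam in tool [-0.202   0.0008 -0.0828] [[-0.0008  0.2845 -0.9587]
 [ 1.     -0.0001 -0.0009]
 [-0.0004 -0.9587 -0.2845]] [371.4999   0.     319.2262]
```

```bash
python3 - <<'E'
from h import *
y=0.053
print(*delta(*goal([0.487,0.349,0.14],[0,0,-1],[np.sin(y),-np.cos(y),0])))
E
```

```text
[  42.556  -644.2949 -591.658 ] [23.5359 -0.0017 -0.0013]
```

Emit:
play_rows(series=[0,-0.644,-0.592,23.5,0,0,0,-0.644,-0.592,23.5,0,0,0,-0.644,-0.592,23.5,0,0,0,-0.644,-0.592,23.5,0,0,0,-0.644,-0.592,23.5,0,0,0,-0.644,-0.592,23.5,0,0,0,-0.644,-0.592,23.5,0,0,0,-0.644,-0.592,23.5,0,0,0,-0.644,-0.592,23.5,0,0,0,-0.644,-0.592,23.5,0,0,0,-0.644,-0.592,23.5,0,0,0,-0.644,-0.592,23.5,0,0,0,-0.644,-0.592,23.5,0,0,0,-0.644,-0.592,23.5,0,0,0,-0.644,-0.592,23.5,0,0,0.04,-0.644,-0.592,23.5,0,0,0.04,-0.644,-0.592,23.5,0,0,0.04,-0.644,-0.592,23.5,0,0,0.04,-0.644,-0.592,23.5,0,0,0.04,-0.644,-0.592,23.5,0,0], claw=0.4, force=50)

```text
clock: 2.97
ee_pos: [0.475, 0.3077, 0.1493]
eef_rot: [0.019, 0.707, 0.019, -0.707]
ft_force: [-0.1, -0.5, 1.5]
opening: 0.0563
```

Emit:
play_rows(series=[0.01,-0.04,-0.01,0,0,0,0.01,-0.04,-0.01,0,0,0,0.01,-0.04,-0.01,0,0,0,0.01,-0.04,-0.01,0,0,0])

```text
clock: 3.3
ee_pos: [0.4827, 0.3456, 0.1397]
eef_rot: [-0.019, -0.707, -0.019, 0.707]
ft_force: [-0.2, 0.0, 0.0]
opening: 0.0565
```

```bash
python3 - <<'E'
from h import *
s=robot.read_state(); print(s["ee_pos"],s["joints"],s["ft_force"])
w=robot.capture("wrist"); save(w,"w1")
m=robot.silhouettes("spatula",w)[0]; print(m["conf"],m["uv"]); m=m["mask"]
ys,xs=np.nonzero(m); P=np.array([atz(w,(u,v),0.008)[:2] for u,v in zip(xs,ys)])
c=P.mean(0); ww,V=np.linalg.eigh(np.cov(P.T)); a=V[:,1]; a*=np.sign(a[0]); t=(P-c)@a
print("spat c",c,"yaw",np.arctan2(a[1],a[0]),"ends",c+a*t.min(),c+a*t.max(),np.ptp(t))
E
```

```text
[0.4827 0.3456 0.1397] [ 0.5597  0.4328  1.4423 -0.0001  1.267   2.0767] [-0.1769  0.0452  0.014 ]
0.86 [314.6, 191.7]
spat c [0.506  0.3489] yaw 0.06412789757818003 ends [0.4071 0.3425] [0.5886 0.3542] 0.18190859109236504
```

Emit:
play_rows(series=[0,0,0,-90,0,0,0,0,0,-90,0,0,0,0,0,-90,0,0,0,0,0,-90,0,0,0,0,0,-90,0,0,0,0,0,-90,0,0,0,0,0,-90,0,0,0,0,0,-90,0,0,0,0,0,-90,0,0,0,0,0,-90,0,0,0,0,0,-90,0,0,0,0,0,-90,0,0,0,0,0,-90,0,0])

```text
clock: 4.48
ee_pos: [0.4832, 0.3449, 0.1408]
eef_rot: [0.515, 0.485, 0.514, -0.484]
ft_force: [1.0, -0.5, -0.3]
opening: 0.0563
```

Emit:
play_rows(series=[0,0,0,-90,0,0,0,0,0,-90,0,0,0,0,0,-90,0,0,0,0,0,-90,0,0,0,0,0,-90,0,0,0,0,0,-90,0,0,0,0,0,-90,0,0,0,0,0,-90,0,0,0,0,0,-90,0,0,0,0,0,-90,0,0,0,0,0,-90,0,0,0,0,0,-90,0,0,0,0,0,-90,0,0,0,0,0,-90,0,0,0,0,0,-90,0,0])

```text
clock: 5.73
ee_pos: [0.4831, 0.3452, 0.1405]
eef_rot: [0.707, -0.017, 0.707, 0.018]
ft_force: [-0.5, -0.6, -0.5]
opening: 0.0562
```

```bash
python3 - <<'E'
from h import *
s=robot.read_state(); print(s["clock"],s["ee_pos"],s["joints"],s["opening"])
w=robot.capture("wrist"); save(w,"w2")
m=robot.silhouettes("spatula",w)[0]; print(m["conf"],m["uv"]); m=m["mask"]
ys,xs=np.nonzero(m); P=np.array([atz(w,(u,v),0.008)[:2] for u,v in zip(xs,ys)])
c=P.mean(0); ww,V=np.linalg.eigh(np.cov(P.T)); a=V[:,1]; a*=np.sign(a[0]); t=(P-c)@a
print("spat c",c,"yaw",np.arctan2(a[1],a[0]),"ends",c+a*t.min(),c+a*t.max(),np.ptp(t))
y=0.06; print(*delta(*goal([0.487,0.3475,0.004],[0,0,-1],[-np.sin(y),np.cos(y),0])))
E
```

```text
5.7333 [0.4831 0.3452 0.1405] [ 0.5588  0.4314  1.4423 -0.      1.2669 -1.062 ] 0.05619492756957516
0.58 [320.4, 232.0]
spat c [0.4955 0.3488] yaw 0.06566256609689247 ends [0.4097 0.3432] [0.5854 0.3547] 0.1761410885197501
[136.2261   1.7239   4.0451] [-0.5493  0.0339 -0.0191]
```

View pics/w2.png

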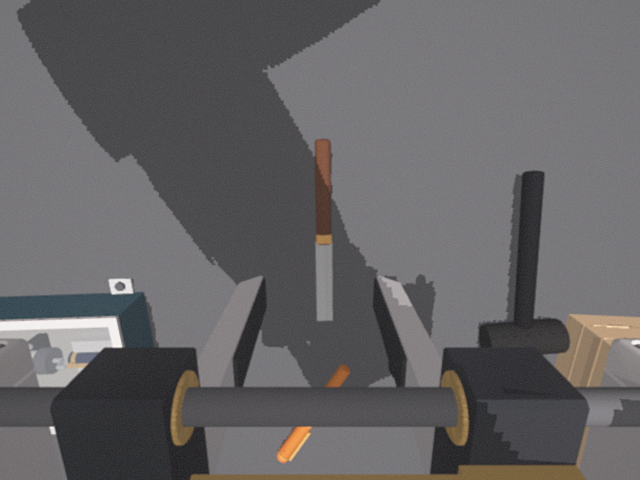

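The spatula is centred between the fingers. Its ferrule is at (324,240) and its tip at (326,320), which agrees with the earlier estimate, so I'll descend and grip.

Emit:
play_rows(series=[0.03,0.002,0.004,-0.5,0,0,0.06,0.002,0.004,-0.5,0,0,0.09,0.002,0.004,-0.5,0,0,0.11,0.002,0.004,-0.5,0,0,0.125,0.002,0.004,-0.5,0,0,0.132,0.002,0.004,-0.5,0,0,0.136,0.002,0.004,-0.5,0,0,0.136,0.002,0.004,-0.5,0,0,0.136,0.002,0.004,-0.5,0,0])

```text
clock: 6.58
ee_pos: [0.4871, 0.3484, 0.0047]
eef_rot: [0.707, -0.022, 0.706, 0.022]
ft_force: [0.0, 0.4, -0.7]
opening: 0.0564
```

Emit:
play_rows(series=[0,0,0,0,0,0,0,0,0,0,0,0,0,0,0,0,0,0,0,0,0,0,0,0,0,0,0,0,0,0,0,0,0,0,0,0], claw=1, force=50)

```text
clock: 7.08
ee_pos: [0.4867, 0.3482, 0.0039]
eef_rot: [0.707, -0.022, 0.707, 0.022]
ft_force: [-0.1, 0.4, 0.4]
opening: 0.0201
```

Emit:
play_rows(series=[0,0,0,0,0,0,0,0,0,0,0,0,0,0,0,0,0,0,0,0,0,0,0,0,-0.02,0,0,0,0,0,-0.05,0,0,0,0,0,-0.08,0,0,0,0,0,-0.11,0,0,0,0,0,-0.11,0,0,0,0,0,-0.11,0,0,0,0,0])

```text
clock: 7.92
ee_pos: [0.4873, 0.3485, 0.1152]
eef_rot: [0.708, -0.021, 0.706, 0.023]
ft_force: [-0.6, -0.4, -1.1]
opening: 0.0007
```

```bash
python3 - <<'E'
from h import *
s=robot.read_state(); print(s["clock"],s["ee_pos"],s["opening"],s["ft_force"])
q=robot.capture("side"); p=robot.capture("top")
m=robot.silhouettes("spatula",q)
for pp in(q,p):
  for n in("spatula","tester","cover"):
    for r in robot.silhouettes(n,pp)[:1]:
      b=axis(r["mask"]); print(n,r["conf"],r["uv"],b.round(1).tolist())
save(q,"side1")
c=q["img"][150:320,200:440]; cv2.imwrite("pics/s1.png",cv2.resize(c[...,::-1],None,fx=3.3,fy=3.3,interpolation=2))
c=p["img"][180:320,160:400]; cv2.imwrite("pics/t1.png",cv2.resize(c[...,::-1],None,fx=3.3,fy=3.3,interpolation=2))
E
```

```text
7.9167 [0.4873 0.3485 0.1152] 0.000718578515675675 [-0.5566 -0.3705 -1.0633]
spatula 0.47 [269.6, 193.7] [[247.6999969482422, 193.0], [302.79998779296875, 190.10000610351562], [303.1000061035156, 195.89999389648438], [248.0, 198.8000030517578]]
tester 0.67 [333.9, 255.2] [[291.29998779296875, 212.10000610351562], [347.29998779296875, 195.6999969482422], [376.20001220703125, 294.0], [320.29998779296875, 310.5]]
cover 0.67 [333.5, 249.5] [[299.8999938964844, 210.6999969482422], [344.0, 196.0], [371.70001220703125, 279.1000061035156], [327.6000061035156, 293.79998779296875]]
spatula 0.57 [201.2, 274.2] [[196.0, 242.0], [202.0, 242.0], [202.0, 286.0], [196.0, 286.0]]
tester 0.7 [321.1, 227.5] [[256.5, 207.8000030517578], [381.5, 203.10000610351562], [383.3999938964844, 252.6999969482422], [258.29998779296875, 257.3999938964844]]
cover 0.61 [319.3, 226.2] [[257.20001220703125, 207.5], [380.3999938964844, 204.5], [381.3999938964844, 245.3000030517578], [258.20001220703125, 248.3000030517578]]
```

View pics/s1.png

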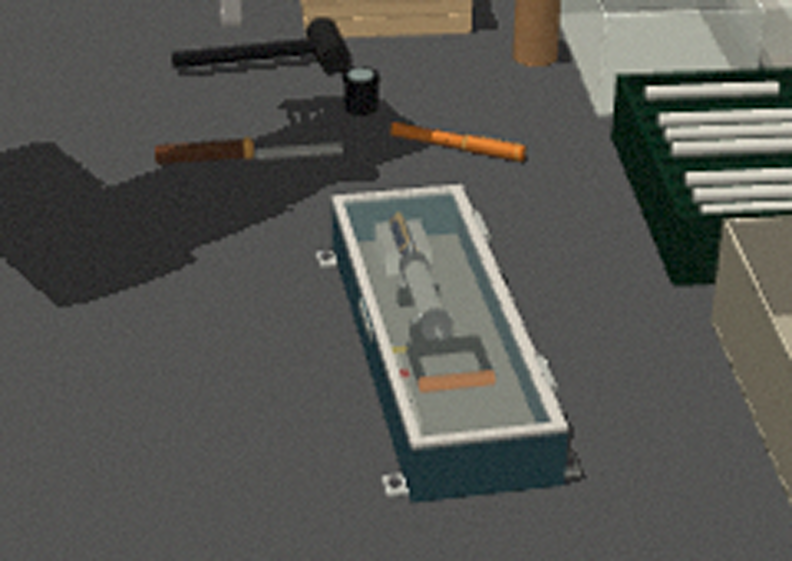

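The fingers shut to 0.7 mm and the spatula is still on the bench, its handle at about (205,152) in this crop. The grip failed. I'll check the alignment with the wrist camera.

```bash
python3 - <<'E'
from h import *
s=robot.read_state(); print(s["joints"])
w=robot.capture("wrist"); save(w,"w3")
m=robot.silhouettes("spatula",w)
for r in m[:1]:
  ys,xs=np.nonzero(r["mask"]); P=np.array([atz(w,(u,v),0.008)[:2] for u,v in zip(xs,ys)])
  c=P.mean(0); ww,V=np.linalg.eigh(np.cov(P.T)); a=V[:,1]; a*=np.sign(a[0]); t=(P-c)@a
  print(r["conf"],"spat c",c,"yaw",np.arctan2(a[1],a[0]),"ends",c+a*t.min(),c+a*t.max(),np.ptp(t))
print("TCP px",proj(w,s["ee_pos"]))
E
```

```text
[ 0.5598  0.4684  1.455  -0.      1.219  -1.0734]
0.95 spat c [0.468  0.3469] yaw 0.06510673991319824 ends [0.4092 0.3431] [0.5318 0.3511] 0.12287752739722149
TCP px [[321.0248 275.7045]]
```

View pics/w3.png

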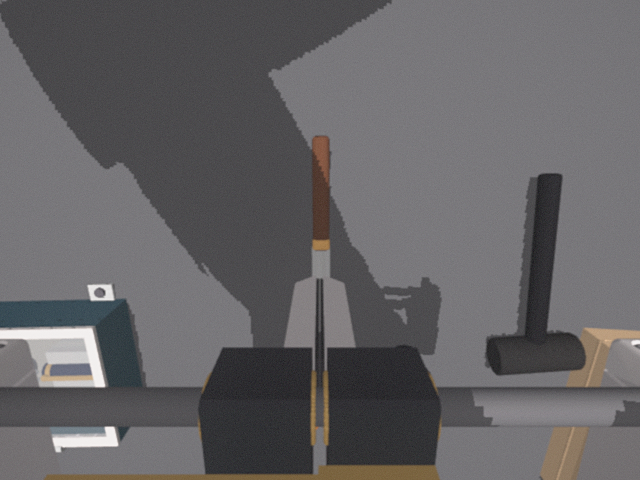

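```bash
python3 - <<'E'
from h import *
import numpy as np
class D(dict):pass
s=robot.read_state()
w=robot.capture("wrist")
print(atz(w,(321,249),0.002),atz(w,(321,240),0.016),atz(w,(320,138),0.016), s["ee_pos"])
print(proj(w,np.array([s["ee_pos"],s["ee_pos"]+[0,0,.019]])))
E
```

```text
[0.5069 0.3498 0.002 ] [0.4943 0.349  0.016 ] [0.4115 0.3429 0.016 ] [0.4866 0.3481 0.1135]
[[321.0172 275.7035]
 [321.1438 289.2506]]
```

Emit:
play_rows(series=[0,0,0,0,0,0,0,0,0,0,0,0,0.03,0,0,0,0,0,0.06,0,0,0,0,0,0.085,0,0,0,0,0,0.1,0,0,0,0,0,0.108,0,0,0,0,0,0.112,0,0,0,0,0,0.112,0,0,0,0,0,0.112,0,0,0,0,0], claw=0.65)

```text
clock: 9.35
ee_pos: [0.4871, 0.3485, 0.0027]
eef_rot: [0.707, -0.022, 0.706, 0.022]
ft_force: [-0.4, -0.9, -0.2]
opening: 0.0326
```

Emit:
play_rows(series=[0,0,0,0,0,0,0,0,0,0,0,0,0,0,0,0,0,0,0,0,0,0,0,0,0,0,0,0,0,0], claw=1, force=60)

```text
clock: 9.77
ee_pos: [0.4868, 0.3482, 0.002]
eef_rot: [0.707, -0.022, 0.707, 0.022]
ft_force: [-0.7, -0.3, -0.0]
opening: 0.0029
```

Emit:
play_rows(series=[0,0,0,0,0,0,0,0,0,0,0,0])

```text
clock: 9.93
ee_pos: [0.4867, 0.3482, 0.0018]
eef_rot: [0.707, -0.022, 0.707, 0.022]
ft_force: [0.2, 0.1, -0.7]
opening: 0.0005
```

```bash
python3 - <<'E'
from h import *
w=robot.capture("wrist"); save(w,"w4"); q=robot.capture("side")
a=cv2.resize(w["img"][100:340,200:440,::-1],(400,400)); b=cv2.resize(q["img"][150:230,200:280,::-1],(400,400),interpolation=2)
cv2.imwrite("pics/j4.png",np.hstack([a,b]))
E
```

```text
(no output)
```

View pics/j4.png

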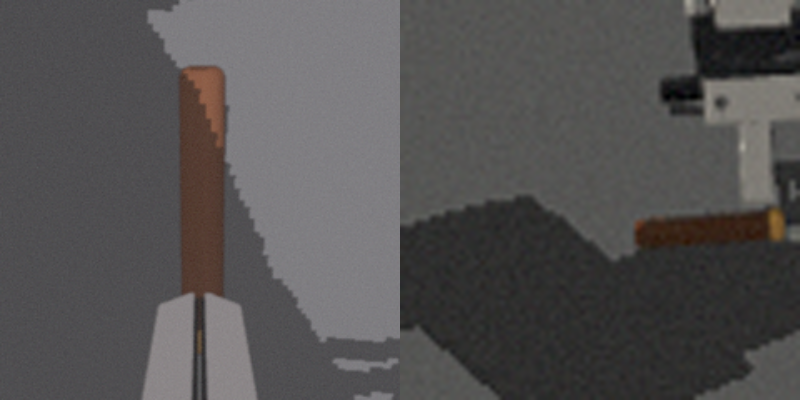

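```bash
python3 - <<'E'
from h import *
s=robot.read_state(); q=robot.capture("side"); t=s["ee_pos"]; print(t)
for dz in(0,.005,.01,.015,.02,.03): print(dz,proj(q,t+[0,0,dz]))
g=q["img"][180:206,262:282].astype(int)
print("col 271 rgb by row"); 
for r in range(178,206): print(r,q["img"][r,269:277].mean(1).round().astype(int) if 0 else q["img"][r,270].tolist(),q["img"][r,273].tolist())
E
```

```text
[0.4867 0.3482 0.0018]
0 [[271.1972 196.2185]]
0.005 [[271.139  194.8353]]
0.01 [[271.0807 193.448 ]]
0.015 [[271.0222 192.0564]]
0.02 [[270.9635 190.6607]]
0.03 [[270.8457 187.8564]]
col 271 rgb by row
178 [128, 126, 119] [125, 122, 117]
179 [125, 121, 116] [125, 123, 117]
180 [125, 122, 115] [121, 118, 111]
181 [126, 124, 117] [122, 120, 115]
182 [124, 123, 115] [126, 121, 116]
183 [127, 123, 115] [125, 124, 117]
184 [126, 124, 117] [125, 123, 118]
185 [123, 121, 112] [125, 122, 116]
186 [124, 120, 116] [127, 122, 119]
187 [128, 127, 119] [125, 121, 115]
188 [126, 123, 117] [126, 126, 118]
189 [120, 119, 111] [125, 121, 116]
190 [105, 104, 98] [106, 101, 97]
191 [90, 89, 89] [57, 57, 55]
192 [60, 55, 50] [65, 45, 27]
193 [51, 34, 27] [69, 49, 26]
194 [53, 33, 17] [67, 45, 26]
195 [54, 36, 26] [61, 41, 25]
196 [53, 27, 18] [57, 34, 15]
197 [56, 32, 18] [54, 41, 26]
198 [42, 39, 38] [44, 42, 40]
199 [40, 41, 39] [49, 49, 49]
200 [46, 45, 47] [51, 53, 53]
201 [40, 42, 38] [46, 44, 45]
202 [47, 43, 44] [46, 45, 48]
203 [47, 47, 44] [42, 42, 43]
204 [46, 44, 44] [44, 49, 45]
205 [44, 41, 42] [41, 41, 41]
```

The reported TCP is about 18–19 mm beyond the real fingertips. In the side view the shut fingers end at row 190.5, which is z≈0.02, while the state says 0.002. They closed above the handle, so I'll reopen, go lower in steps and watch the force.

Emit:
play_rows(series=[-0.004,0,0,0,0,0,-0.004,0,0,0,0,0,-0.004,0,0,0,0,0,-0.004,0,0,0,0,0,-0.004,0,0,0,0,0,0.003,0,0,0,0,0,0.008,0,0,0,0,0,0.012,0,0,0,0,0,0.012,0,0,0,0,0], claw=0.65)

```text
clock: 10.83
ee_pos: [0.4861, 0.3478, -0.0116]
eef_rot: [0.706, -0.022, 0.707, 0.022]
ft_force: [-0.2, -0.3, -0.5]
opening: 0.0325
```

```bash
python3 - <<'E'
from h import *
s=robot.read_state(); print(s["ee_pos"],s["ft_force"],s["opening"])
w=robot.capture("wrist"); q=robot.capture("side")
a=cv2.resize(w["img"][100:340,200:440,::-1],(400,400)); b=cv2.resize(q["img"][150:230,220:300,::-1],(400,400),interpolation=2)
cv2.imwrite("pics/j5.png",np.hstack([a,b]))
E
```

```text
[ 0.4861  0.3478 -0.0116] [-0.2476 -0.3141 -0.497 ] 0.03253473681557909
```

View pics/j5.png

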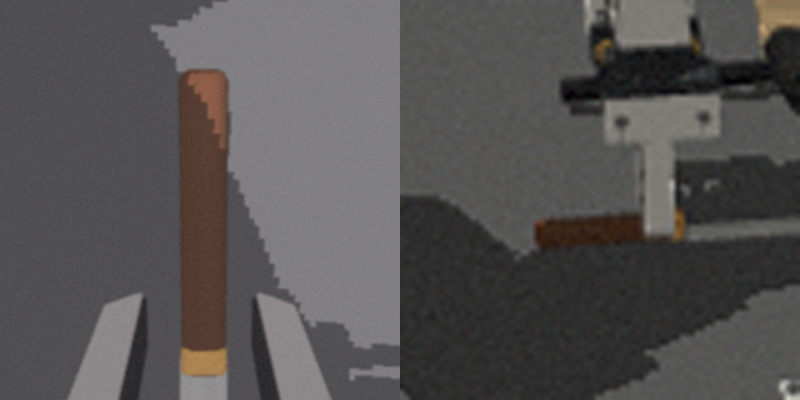

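Confirmed: the TCP reads -11.6 mm with no contact, and the fingers straddle the handle just behind the brass ferrule. I'll go 3 mm lower and grip.

Emit:
play_rows(series=[0.002,0,0,0,0,0,0.003,0,0,0,0,0,0.003,0,0,0,0,0])

```text
clock: 11.18
ee_pos: [0.4866, 0.3481, -0.0134]
eef_rot: [0.707, -0.022, 0.707, 0.022]
ft_force: [-0.3, -0.0, 0.2]
opening: 0.0326
```

Emit:
play_rows(series=[0,0,0,0,0,0,0,0,0,0,0,0,0,0,0,0,0,0,0,0,0,0,0,0,0,0,0,0,0,0,0,0,0,0,0,0], claw=1, force=60)

```text
clock: 11.68
ee_pos: [0.4867, 0.3482, -0.0131]
eef_rot: [0.707, -0.022, 0.707, 0.022]
ft_force: [0.7, -0.6, 1.4]
opening: 0.0129
```

Emit:
play_rows(series=[-0.02,0,0,0,0,0,-0.05,0,0,0,0,0,-0.08,0,0,0,0,0,-0.1,0,0,0,0,0,-0.1,0,0,0,0,0,-0.1,0,0,0,0,0])

```text
clock: 12.18
ee_pos: [0.4869, 0.3483, 0.0874]
eef_rot: [0.707, -0.022, 0.706, 0.022]
ft_force: [-1.0, 0.3, -1.8]
opening: 0.0126
```

```bash
python3 - <<'E'
from h import *
s=robot.read_state(); print(s["ee_pos"],s["ft_force"],s["opening"],s["clock"])
w=robot.capture("wrist"); q=robot.capture("side"); p=robot.capture("top")
for k,c in(("w",w),("q",q),("p",p)):
  for r in robot.silhouettes("spatula",c)[:1]:
    print(k,r["conf"],r["uv"],axis(r["mask"]).round(1).tolist())
save(w,"w6");save(q,"q6");save(p,"p6")
E
```

```text
[0.4869 0.3483 0.0874] [-1.0056  0.3188 -1.7942] 0.012610653584182617 12.1833
w 0.68 [317.2, 262.8] [[304.0, 140.0], [334.0, 140.0], [334.0, 437.0], [304.0, 437.0]]
q 0.56 [262.1, 166.8] [[244.89999389648438, 164.6999969482422], [300.79998779296875, 162.3000030517578], [301.1000061035156, 168.1999969482422], [245.10000610351562, 170.60000610351562]]
p 0.53 [197.1, 239.3] [[188.0, 235.0], [193.0, 235.0], [193.0, 252.0], [188.0, 252.0]]
```

```bash
cat > fit.py <<'E'
from h import *
from scipy.optimize import minimize
def frame(v): return np.array([v[0],v[1],0]),R.from_euler("z",v[2])
def fit(cams,v0):
    box=np.array([[x,y,z] for x in(-.058,.058) for y in(-.19,.17) for z in(0.,.054)])
    ms=[(c,m) for c in cams for m in [max(robot.silhouettes("tester",c),key=lambda r:r["conf"])["mask"]]]
    def cost(v):
        o,r=frame(v); e=0
        for c,m in ms:
            u=proj(c,r.apply(box)+o); h=cv2.convexHull(((u+.5)*16).round().astype(np.int32))
            k=np.zeros(m.shape,np.uint8); cv2.fillConvexPoly(k,h,1,cv2.LINE_4,4)
            e+=(k.astype(bool)^m).sum()/m.sum()
        return e
    best=min((minimize(cost,v0,method="Nelder-Mead",options=dict(initial_simplex=np.array(v0)+np.vstack([np.zeros(3),np.diag([s*.015,s*.015,s*.06])]))) for s in(1,-1)),key=lambda b:b.fun)
    return best.x,best.fun
E
python3 - <<'E'
from fit import *
cs=[robot.capture("top"),robot.capture("side")]
for c in ([cs[0]],[cs[1]],cs): print(*fit(c,[.641,.0085,.0757]))
E
```

```text
[0.6411 0.0121 0.0826] 0.06380183899418278
[0.6392 0.0117 0.0865] 0.04963155613350672
[0.6398 0.012  0.0848] 0.11679796238865404
```

```bash
python3 - <<'E'
from h import *
y=0.084
print(*delta(*goal([0.4477,-0.0042,0.0315],[0,0,-1],[-np.sin(y),np.cos(y),0])))
E
```

```text
[  55.1671 -349.2232  -60.82  ] [-1.2391 -0.0089  0.0041]
```

Emit:
play_rows(series=[0,0,-0.03,0,0,0,0,-0.02,-0.061,0,0,0,0,-0.06,-0.061,0,0,0,0,-0.1,-0.061,0,0,0,0,-0.14,-0.061,-1.2,0,0,0,-0.18,-0.061,-1.2,0,0,0,-0.22,-0.061,-1.2,0,0,0,-0.26,-0.061,-1.2,0,0,0,-0.3,-0.061,-1.2,0,0,0,-0.33,-0.061,-1.2,0,0,0.01,-0.349,-0.061,-1.2,0,0,0.03,-0.349,-0.061,-1.2,0,0,0.05,-0.349,-0.061,-1.2,0,0,0.055,-0.349,-0.061,-1.2,0,0,0.055,-0.349,-0.061,-1.2,0,0,0.055,-0.349,-0.061,-1.2,0,0])

```text
clock: 14.12
ee_pos: [0.4478, -0.0038, 0.0324]
eef_rot: [0.707, -0.03, 0.706, 0.03]
ft_force: [0.9, -0.8, -0.6]
opening: 0.0129
```

```bash
python3 - <<'E'
from fit import *
s=robot.read_state(); print(s["ee_pos"],s["ft_force"],s["clock"])
w=robot.capture("wrist"); q=robot.capture("side"); 
print(fit([q],[.640,.012,.084]))
z=rot(s["eef_rot"]).apply([0,0,1]); tip=s["ee_pos"]+z*.1003+[0,0,.0141]; print("tip pred",tip,"tool z",z)
print("px pred tip w,q",proj(w,tip),proj(q,tip))
o,r=frame([.640,.012,.084]); N=np.array([[-.058,yy,zz] for yy in(-.025,.025) for zz in(.041,.05)])
print("notch q",proj(q,r.apply(N)+o).round(1).tolist(),"w",proj(w,r.apply(N)+o).round(1).tolist())
a=cv2.resize(w["img"][200:440,200:440,::-1],(400,400)); b=cv2.resize(q["img"][200:300,270:370,::-1],(400,400),interpolation=2)
cv2.imwrite("pics/j7.png",np.hstack([a,b]))
E
```

```text
[ 0.4478 -0.0038  0.0324] [ 0.9226 -0.7875 -0.5958] 14.1167
(array([0.638 , 0.0111, 0.083 ]), np.float64(0.03942652329749104))
tip pred [0.5478 0.0046 0.0465] tool z [0.9965 0.0836 0.0003]
px pred tip w,q [[320.782 433.508]] [[297.8505 243.1721]]
notch q [[312.4, 248.9], [312.4, 246.1], [309.1, 238.7], [309.1, 235.9]] w [[282.6, 468.8], [281.3, 481.2], [357.7, 468.9], [359.1, 481.2]]
```

View pics/j7.png

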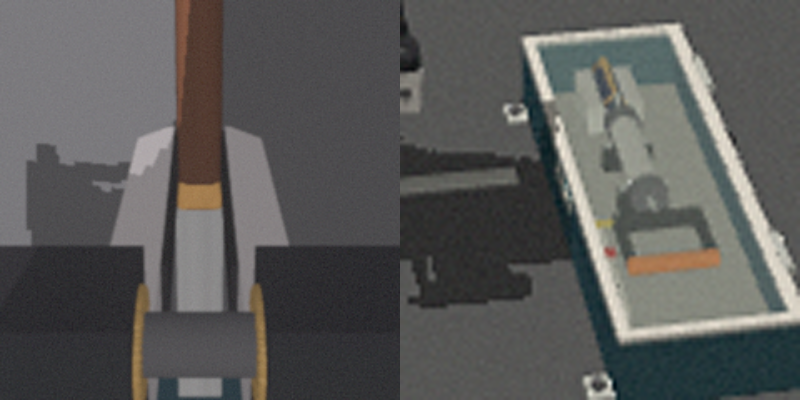

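```bash
python3 - <<'E'
from h import *
s=robot.read_state(); q=robot.capture("side")
z=rot(s["eef_rot"]).apply([0,0,1]); y=rot(s["eef_rot"]).apply([0,1,0]); t=s["ee_pos"]
for d in(.03,.05,.07,.09,.1003):
  for yy,zz in((-.008,.0131),(-.008,.0151),(.008,.0151)):
    print(d,yy,zz,proj(q,t+z*d+y*yy+[0,0,zz]).round(2),end=" ")
  c=int(round(proj(q,t+z*d+[0,0,.0141])[0,0])); g=q["img"][236:256,c].mean(1); print(c,g.astype(int).tolist())
print(q["img"][244,290:306].mean(1))
E
```

```text
0.03 -0.008 0.0131 [[271.84 247.56]] 0.03 -0.008 0.0151 [[271.81 246.93]] 0.03 0.008 0.0151 [[271.11 243.58]] 271 [55, 47, 47, 44, 50, 50, 51, 42, 78, 90, 91, 98, 68, 44, 45, 45, 46, 45, 46, 47]
0.05 -0.008 0.0131 [[279.45 246.82]] 0.05 -0.008 0.0151 [[279.43 246.18]] 0.05 0.008 0.0151 [[278.66 242.85]] 279 [85, 90, 54, 47, 47, 45, 47, 66, 90, 96, 95, 82, 54, 48, 47, 44, 46, 43, 50, 46]
0.07 -0.008 0.0131 [[287.03 246.08]] 0.07 -0.008 0.0151 [[287.01 245.44]] 0.07 0.008 0.0151 [[286.17 242.12]] 287 [86, 87, 53, 47, 51, 47, 54, 90, 97, 97, 94, 55, 44, 46, 42, 44, 43, 48, 43, 46]
0.09 -0.008 0.0131 [[294.57 245.34]] 0.09 -0.008 0.0151 [[294.56 244.71]] 0.09 0.008 0.0151 [[293.66 241.4 ]] 294 [87, 88, 86, 57, 45, 40, 83, 93, 99, 103, 62, 44, 40, 45, 49, 44, 46, 43, 36, 46]
0.1003 -0.008 0.0131 [[298.44 244.96]] 0.1003 -0.008 0.0151 [[298.44 244.33]] 0.1003 0.008 0.0151 [[297.5  241.03]] 298 [86, 86, 89, 61, 43, 52, 92, 95, 96, 94, 59, 44, 44, 43, 47, 44, 44, 51, 42, 50]
[ 96.3333  95.6667  97.3333 100.3333  99.      96.6667  95.3333  94.6667
  96.3333  64.6667  45.3333  47.      47.6667  42.3333  45.6667  47.3333]
```

Emit:
play_rows(series=[0,0,0.01,0,0,0,0,0,0.02,0,0,0,0,0,0.03,0,0,0,0,0,0.034,0,0,0,0,0,0.038,0,0,0,0,0,0.038,0,0,0])

```text
clock: 14.82
ee_pos: [0.4858, -0.0007, 0.032]
eef_rot: [0.707, -0.03, 0.706, 0.03]
ft_force: [-0.3, -0.6, -0.4]
opening: 0.0128
```

Emit:
play_rows(series=[0,0,0.004,0,0,0,0,0,0.007,0,0,0,0,0,0.007,0,0,0])

```text
clock: 15.07
ee_pos: [0.4928, -0.0002, 0.0319]
eef_rot: [0.707, -0.029, 0.706, 0.029]
ft_force: [0.4, 0.2, -1.0]
opening: 0.0129
```

Emit:
play_rows(series=[0,0,0.006,0,0,0,0,0,0.012,0,0,0,0,0,0.017,0,0,0,0,0,0.017,0,0,0])

```text
clock: 15.4
ee_pos: [0.5103, 0.0013, 0.0318]
eef_rot: [0.707, -0.029, 0.706, 0.029]
ft_force: [-0.5, -0.4, 0.4]
opening: 0.0134
```

```bash
python3 - <<'E'
from h import *
s=robot.read_state(); q=robot.capture("side"); print(s["ee_pos"],s["ft_force"])
z=rot(s["eef_rot"]).apply([0,0,1]); print("tip px",proj(q,s["ee_pos"]+z*.1003+[0,0,.0141]))
c=cv2.resize(q["img"][200:300,270:370,::-1],(600,600),interpolation=2); cv2.imwrite("pics/j8.png",c)
# arc plan: tip circle about hinge in tester frame
yaw=.084; o=np.array([.640,.012]); X=np.array([np.cos(yaw),np.sin(yaw)])
tx=(s["ee_pos"][:2]-o)@X+.1003+.001; tz=s["ee_pos"][2]+.0151; r=.058-tx; print("tip tester x",tx,"r",r)
for th in np.radians([0,10,20,30,45,60,75,90,100,106,112,118]):
  print(round(np.degrees(th)), "dz_tool(x fwd)",round((.058-r*np.cos(th)-tx)*1000,1),"up",round((.05+r*np.sin(th)-tz)*1000,1))
E
```

```text
[0.5103 0.0013 0.0318] [-0.4717 -0.4281  0.4229]
tip px [[321.1469 241.1703]]
tip tester x -0.028843472761748146 r 0.08684347276174814
0 dz_tool(x fwd) 0.0 up 3.1
10 dz_tool(x fwd) 1.3 up 18.2
20 dz_tool(x fwd) 5.2 up 32.8
30 dz_tool(x fwd) 11.6 up 46.6
45 dz_tool(x fwd) 25.4 up 64.5
60 dz_tool(x fwd) 43.4 up 78.3
75 dz_tool(x fwd) 64.4 up 87.0
90 dz_tool(x fwd) 86.8 up 90.0
100 dz_tool(x fwd) 101.9 up 88.7
106 dz_tool(x fwd) 110.8 up 86.6
112 dz_tool(x fwd) 119.4 up 83.6
118 dz_tool(x fwd) 127.6 up 79.8
```

View pics/j8.png

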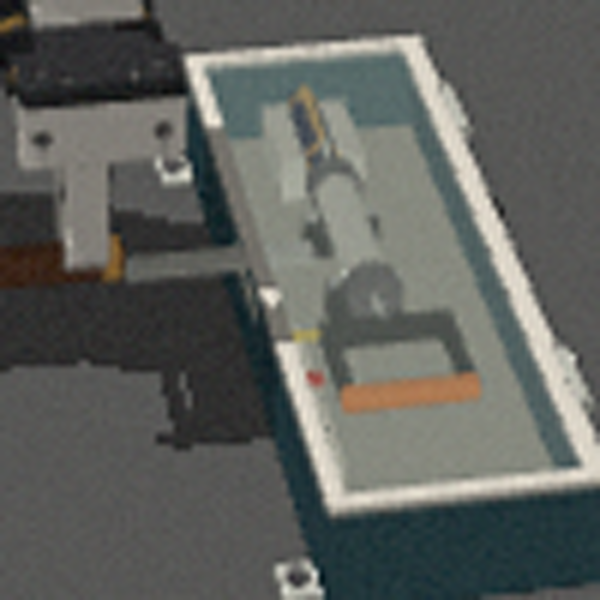

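The blade is in the notch and vanishes under the cover edge at (240,258) in this crop, with no force. Now I'll lever up along the arc.

Emit:
play_rows(series=[-0.003,0,0,0,0,0,-0.006,0,0,0,0,0,-0.012,0,0.001,0,0,0,-0.018,0,0.001,0,0,0,-0.025,0,0.003,0,0,0,-0.033,0,0.005,0,0,0,-0.033,0,0.005,0,0,0])

```text
clock: 16.03
ee_pos: [0.5153, 0.0016, 0.0666]
eef_rot: [0.707, -0.03, 0.706, 0.029]
ft_force: [-1.7, -0.4, -1.6]
opening: 0.0131
```

```bash
python3 - <<'E'
from h import *
s=robot.read_state(); q=robot.capture("side"); print(s["ee_pos"],s["ft_force"],s["moment"],s["opening"])
c=cv2.resize(q["img"][170:300,270:400,::-1],(600,600),interpolation=2); cv2.imwrite("pics/j9.png",c)
E
```

```text
[0.5153 0.0016 0.0666] [-1.6789 -0.4485 -1.6457] [ 0.0465  0.3319 -0.0331] 0.013066036265500472
```

View pics/j9.png

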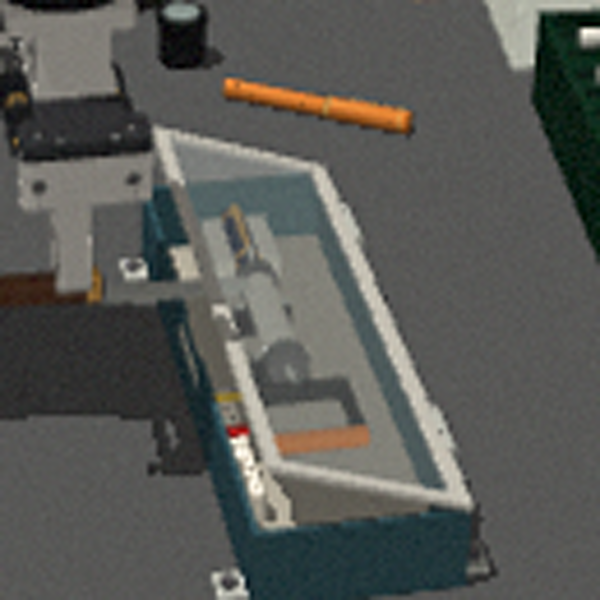

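The cover is up about 20° and resting on the blade; its raised near corner is at (275,465). I'll carry on along the arc.

Emit:
play_rows(series=[-0.007,0,0.003,0,0,0,-0.014,0,0.006,0,0,0,-0.023,0,0.013,0,0,0,-0.032,0,0.02,0,0,0,-0.039,0,0.029,0,0,0,-0.0455,0,0.038,0,0,0,-0.05,0,0.048,0,0,0,-0.054,0,0.059,0,0,0,-0.056,0,0.07,0,0,0,-0.057,0,0.082,0,0,0,-0.057,0,0.09,0,0,0,-0.056,0,0.097,0,0,0,-0.054,0,0.105,0,0,0,-0.053,0,0.11,0,0,0,-0.053,0,0.11,0,0,0])

```text
clock: 17.33
ee_pos: [0.6247, 0.0109, 0.1174]
eef_rot: [0.707, -0.029, 0.706, 0.029]
ft_force: [-0.5, -0.2, 0.4]
opening: 0.0129
```

```bash
python3 - <<'E'
from h import *
s=robot.read_state(); q=robot.capture("side"); print(s["ee_pos"],s["ft_force"],s["moment"],s["opening"])
p=robot.capture("top")
a=cv2.resize(q["img"][150:300,260:410,::-1],(400,400),interpolation=2); b=cv2.resize(p["img"][160:290,250:400,::-1],(400,347),interpolation=2)
cv2.imwrite("pics/j10.png",np.hstack([a,cv2.copyMakeBorder(b,0,53,0,0,0)]))
E
```

```text
[0.6247 0.0109 0.1174] [-0.4756 -0.2363  0.4487] [ 0.0821 -0.1271 -0.0144] 0.012947639773966686
```

View pics/j10.png

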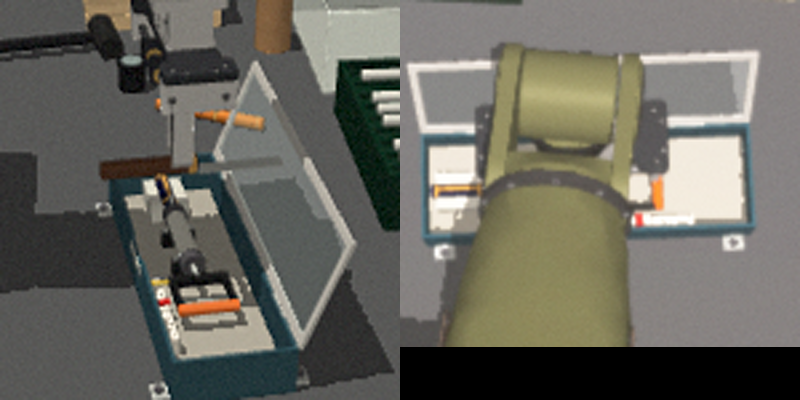

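The side view shows the cover leaning back past upright and the case open. I'll push 3 mm further towards the stop, back out, and check the opening angle numerically.

Emit:
play_rows(series=[0.001,0,0.003,0,0,0,0.001,0,0.003,0,0,0,0.001,0,0.003,0,0,0])

```text
clock: 17.68
ee_pos: [0.6266, 0.011, 0.1167]
eef_rot: [0.706, -0.029, 0.707, 0.029]
ft_force: [-3.5, 0.4, 0.1]
opening: 0.013
```

Emit:
play_rows(series=[0,0,-0.02,0,0,0,0,0,-0.05,0,0,0,0,0,-0.09,0,0,0,0,0,-0.13,0,0,0,0,0,-0.15,0,0,0,0,0,-0.15,0,0,0,0,0,-0.15,0,0,0])

```text
clock: 18.27
ee_pos: [0.4777, -0.0015, 0.1177]
eef_rot: [0.707, -0.029, 0.706, 0.029]
ft_force: [0.7, -0.1, -0.3]
opening: 0.013
```

```bash
cat > cov.py <<'E'
from fit import *
def covang(cams,v):
    o,r=frame(v); best=[]
    for c in cams:
        m=robot.silhouettes("cover",c)
        if not m: best.append(None); continue
        m=m[0]["mask"]; sc=[]
        for a in np.arange(1.3,2.2,.02):
            P=np.array([[.058-k*np.cos(a),y,.05+k*np.sin(a)] for k,y in((0,-.19),(0,.17),(.116,.17),(.116,-.19))])
            u=proj(c,r.apply(P)+o); k=np.zeros(m.shape,np.uint8); cv2.fillConvexPoly(k,cv2.convexHull((u*16).astype(np.int32)),1,cv2.LINE_4,4)
            k=k>0; sc.append(((k&m).sum()/(k|m).sum(),a))
        best.append(max(sc))
    return best
E
python3 - <<'E'
from cov import *
s=robot.read_state(); print(s["ee_pos"],s["ft_force"],s["clock"])
cs=[robot.capture("side"),robot.capture("top")]
print(covang(cs,[.640,.012,.084]))
y=0.062; print(*delta(*goal([0.4867,0.3482,-0.0131],[0,0,-1],[-np.sin(y),np.cos(y),0])))
E
```

```text
[ 0.4777 -0.0015  0.1177] [ 0.6654 -0.142  -0.3316] 18.2667
[(np.float64(0.954253037884203), np.float64(1.9600000000000006)), (np.float64(0.9482227819759306), np.float64(1.9600000000000006))]
[129.7807 347.7124  37.4798] [1.2253 0.0166 0.0007]
```

Both cameras put the cover at about 1.95 rad, which is at its stop. Next I'll lay the spatula back where it was.

Emit:
play_rows(series=[0,0.035,0,0,0,0,0,0.075,0,0,0,0,0,0.115,0,0,0,0,0,0.155,0,0,0,0,0,0.195,0,0,0,0,0,0.235,0.01,1.2,0,0,0,0.27,0.02,1.2,0,0,0,0.3,0.03,1.2,0,0,0,0.33,0.037,1.2,0,0,0,0.348,0.037,1.2,0,0,0.03,0.348,0.037,1.2,0,0,0.065,0.348,0.037,1.2,0,0,0.095,0.348,0.037,1.2,0,0,0.115,0.348,0.037,1.2,0,0,0.123,0.348,0.037,1.2,0,0,0.127,0.348,0.037,1.2,0,0,0.128,0.348,0.037,1.2,0,0,0.129,0.348,0.037,1.2,0,0,0.129,0.348,0.037,1.2,0,0])

```text
clock: 20.05
ee_pos: [0.4861, 0.3488, -0.011]
eef_rot: [0.707, -0.022, 0.706, 0.022]
ft_force: [0.0, 0.1, -0.6]
opening: 0.0131
```

```bash
python3 - <<'E'
from h import *
s=robot.read_state(); print(s["ee_pos"],s["ft_force"],s["moment"],s["clock"])
q=robot.capture("side")
r=robot.silhouettes("spatula",q)[0]; print(r["conf"],r["uv"],axis(r["mask"]).round(1).tolist())
E
```

```text
[ 0.4861  0.3488 -0.011 ] [ 0.0059  0.0938 -0.5737] [ 0.0275 -0.0855  0.0229] 20.05
0.74 [263.0, 193.4] [[247.0, 198.0], [247.0, 192.0], [301.0, 192.0], [301.0, 198.0]]
```

Emit:
play_rows(series=[0.001,0,0,0,0,0,0.002,0,0,0,0,0,0.002,0,0,0,0,0])

```text
clock: 20.4
ee_pos: [0.4857, 0.3486, -0.0132]
eef_rot: [0.707, -0.022, 0.706, 0.022]
ft_force: [-2.6, -2.2, 8.4]
opening: 0.0129
```

Emit:
play_rows(series=[0,0,0,0,0,0,0,0,0,0,0,0,0,0,0,0,0,0,0,0,0,0,0,0,0,0,0,0,0,0,-0.02,0,0,0,0,0,-0.05,0,0,0,0,0,-0.09,0,0,0,0,0,-0.13,0,0,0,0,0,-0.15,0,0,0,0,0,-0.15,0,0,0,0,0], claw=0.65)

```text
clock: 21.32
ee_pos: [0.4871, 0.3495, 0.1412]
eef_rot: [0.709, -0.021, 0.704, 0.024]
ft_force: [-0.3, 0.7, 0.4]
opening: 0.0325
```

```bash
python3 - <<'E'
from cov import *
s=robot.read_state(); print(s["ee_pos"],s["ft_force"],s["opening"],s["clock"])
q=robot.capture("side"); w=robot.capture("wrist"); p=robot.capture("top")
for c in(q,w):
  r=robot.silhouettes("spatula",c)[0]; b=axis(r["mask"]); print(r["conf"],r["uv"],b.round(1).tolist()); 
  P=np.array([atz(c,u,.005) for u in b]); print(P)
print(covang([q,p],[.640,.012,.084]))
v=[.640,.012,.084]; o,rr=frame(v)
for n in("handle_bar","pull_handle","pointer","mark"):
  for c in(q,p):
    for r in robot.silhouettes(n,c)[:2]:
      x=rr.inv().apply(atz(c,r["uv"],.03)-o); print(n,c is q,round(r["conf"],2),r["uv"],r["mask"].sum(),"tester",x)
E
```

```text
[0.4871 0.3495 0.1412] [-0.286   0.7227  0.3532] 0.03253631794617278 21.3167
0.48 [271.3, 192.0] [[246.8000030517578, 192.89999389648438], [301.8999938964844, 190.60000610351562], [302.20001220703125, 196.8000030517578], [247.0, 199.10000610351562]]
[[0.4097 0.3707 0.005 ]
 [0.5863 0.3712 0.005 ]
 [0.5839 0.33   0.005 ]
 [0.4107 0.33   0.005 ]]
0.72 [522.6, 313.0] [[452.20001220703125, 179.8000030517578], [541.2999877929688, 167.3000030517578], [567.0999755859375, 351.29998779296875], [478.1000061035156, 363.79998779296875]]
[[0.4412 0.4651 0.005 ]
 [0.4252 0.5425 0.005 ]
 [0.6097 0.6134 0.005 ]
 [0.6303 0.524  0.005 ]]
[(np.float64(0.9562253318980983), np.float64(1.9600000000000006)), (np.float64(0.9536141149686966), np.float64(1.9600000000000006))]
handle_bar True 0.85 [333.8, 259.5] 315 tester [-0.009  -0.0664  0.03  ]
handle_bar False 0.72 [343.2, 229.7] 248 tester [-0.0059 -0.082   0.03  ]
pull_handle True 0.66 [335.9, 257.3] 297 tester [-0.0016 -0.0576  0.03  ]
pull_handle True 0.6 [263.8, 360.0] 565 tester [-0.2246 -0.392   0.03  ]
pull_handle False 0.8 [330.6, 230.2] 247 tester [-0.0062 -0.0451  0.03  ]
pull_handle False 0.39 [316.4, 194.2] 3420 tester [ 0.1049 -0.0069  0.03  ]
pointer True 0.82 [338.5, 258.3] 235 tester [ 0.0041 -0.0632  0.03  ]
pointer True 0.2 [268.6, 195.1] 203 tester [-0.1365  0.3053  0.03  ]
pointer False 0.48 [346.3, 232.7] 231 tester [-0.0152 -0.0907  0.03  ]
mark True 0.4 [267.1, 194.0] 229 tester [-0.1403  0.3131  0.03  ]
mark False 0.72 [345.0, 232.4] 231 tester [-0.0142 -0.0869  0.03  ]
```

Spatula is down at its original spot. Now I'll locate the orange bar, yellow pointer and red mark by colour inside the case.

```bash
cat > col.py <<'E'
from fit import *
from scipy import ndimage
V=[.640,.012,.084]; o,rr=frame(V)
def hue(c,lo,hi,smin=130,vmin=90):
    h=cv2.cvtColor(c["img"],cv2.COLOR_RGB2HSV); a=(h[...,0]>=lo)&(h[...,0]<=hi) if lo<=hi else (h[...,0]>=lo)|(h[...,0]<=hi)
    k=np.zeros(a.shape,np.uint8); P=np.array([[x,y,.03] for x,y in((-.054,-.186),(.054,-.186),(.054,.166),(-.054,.166))])
    cv2.fillConvexPoly(k,proj(c,rr.apply(P)+o).round().astype(np.int32),1)
    a&=(h[...,1]>=smin)&(h[...,2]>=vmin)&(k>0); return a
def blobs(c,a,z):
    L,n=ndimage.label(a,np.ones((3,3))); out=[]
    for i in range(1,n+1):
        ys,xs=np.nonzero(L==i); P=np.array([rr.inv().apply(atz(c,u,z)-o)[:2] for u in zip(xs,ys)])
        out.append((len(xs),np.r_[xs.mean(),ys.mean()].round(1),"t mean",P.mean(0),"min",P.min(0),"max",P.max(0)))
    return sorted(out,key=lambda t:-t[0])[:4]
def show(c,tag):
    for n,lo,hi,z in(("orange",5,18,.033),("yellow",20,34,.03),("red",172,4,.03)):
        for b in blobs(c,hue(c,lo,hi),z): print(tag,n,*b)
E
python3 - <<'E'
from col import *
for n in("top","side"):
    c=robot.capture(n); show(c,n)
E
```

```text
top orange 72 [345.8 227.8] t mean [-0.0011 -0.0897] min [-0.0288 -0.0953] max [ 0.0285 -0.0843]
top orange 4 [264.8 230.2] t mean [-0.0007  0.1474] min [-0.0029  0.1437] max [0.0001 0.1496]
top orange 2 [278.5 229.5] t mean [0.0002 0.1072] min [-0.0013  0.1057] max [0.0016 0.1087]
top yellow 2 [268.5 230. ] t mean [0.0003 0.1367] min [0.0003 0.1353] max [0.0004 0.1382]
top yellow 2 [279.  230.5] t mean [-0.0022  0.106 ] min [-0.0037  0.106 ] max [-0.0007  0.106 ]
top yellow 2 [263.  231.5] t mean [-0.0036  0.1529] min [-0.0051  0.1529] max [-0.0021  0.1529]
top yellow 2 [330.  239.5] t mean [-0.0339 -0.0423] min [-0.0354 -0.0424] max [-0.0324 -0.0423]
top red 8 [339.4 242. ] t mean [-0.0422 -0.0693] min [-0.0482 -0.0713] max [-0.0363 -0.068 ]
side orange 105 [338.  264.9] t mean [-0.0043 -0.0957] min [-0.0345 -0.1053] max [ 0.0261 -0.0862]
side orange 13 [321.3 217.4] t mean [-0.0022  0.1418] min [-0.0045  0.1212] max [0.0012 0.1612]
side orange 2 [321.5 224.5] t mean [-0.009   0.1033] min [-0.0109  0.1009] max [-0.0071  0.1057]
side yellow 11 [319.9 255.5] t mean [-0.041  -0.0422] min [-0.049  -0.0456] max [-0.0327 -0.0389]
side red 9 [321.2 262.8] t mean [-0.0438 -0.0751] min [-0.0496 -0.0798] max [-0.0387 -0.0716]
```

```bash
python3 - <<'E'
from col import *
t=rr.apply([-.002,-.0897,.10])+o; y=.084; print(t)
print(*delta(*goal(t,[0,0,-1],[-np.sin(y),np.cos(y),0])))
E
```

```text
[ 0.6455 -0.0776  0.1   ]
[  35.7245 -435.1295  133.3384] [-1.2403 -0.0012 -0.0023]
```

Emit:
play_rows(series=[0,-0.03,0,0,0,0,0,-0.07,0,0,0,0,0,-0.11,0,0,0,0,0,-0.15,0,0,0,0,0,-0.19,0.02,0,0,0,0,-0.22,0.04,-1.2,0,0,0,-0.25,0.06,-1.2,0,0,0,-0.28,0.08,-1.2,0,0,0,-0.31,0.1,-1.2,0,0,0,-0.34,0.12,-1.2,0,0,0,-0.37,0.133,-1.2,0,0,0.01,-0.4,0.133,-1.2,0,0,0.025,-0.425,0.133,-1.2,0,0,0.035,-0.435,0.133,-1.2,0,0,0.035,-0.435,0.133,-1.2,0,0,0.035,-0.435,0.133,-1.2,0,0], claw=0.65)

```text
clock: 23.5
ee_pos: [0.645, -0.0769, 0.1005]
eef_rot: [0.706, -0.029, 0.707, 0.029]
ft_force: [0.3, -0.2, -0.3]
opening: 0.0329
```

```bash
python3 - <<'E'
from col import *
s=robot.read_state(); print(s["ee_pos"],s["clock"],s["ft_force"],s["joints"],s["opening"])
c=robot.capture("wrist"); show(c,"wrist"); save(c,"w11")
c=robot.capture("side"); show(c,"side")
t=rr.apply([-.002,-.0897,-.005])+o; y=.084
print(*delta(*goal(t,[0,0,-1],[-np.sin(y),np.cos(y),0])), rr.inv().apply(s["ee_pos"]-o))
E
```

```text
[ 0.645  -0.0769  0.1005] 23.5 [ 0.3073 -0.237  -0.2902] [-0.1752  0.592   1.2978  0.0003  1.2528 -1.8289] 0.03294291897789837
wrist orange 1036 [317.1 239.3] t mean [-0.0042 -0.0917] min [-0.0332 -0.0973] max [ 0.0263 -0.0864]
wrist orange 389 [607.5 241.4] t mean [-0.0027  0.1287] min [-0.0109  0.1002] max [0.0018 0.1533]
wrist yellow 71 [382.4 190. ] t mean [-0.0414 -0.0435] min [-0.0503 -0.0449] max [-0.0325 -0.0425]
wrist red 197 [345.3 185.5] t mean [-0.0448 -0.0709] min [-0.0518 -0.0747] max [-0.0378 -0.0673]
side orange 115 [337.8 265. ] t mean [-0.0049 -0.0958] min [-0.0353 -0.1061] max [ 0.0261 -0.0855]
side orange 13 [321.3 217.4] t mean [-0.0022  0.1418] min [-0.0045  0.1212] max [0.0012 0.1612]
side orange 2 [321.5 224.5] t mean [-0.009   0.1033] min [-0.0109  0.1009] max [-0.0071  0.1057]
side yellow 12 [319.5 255.5] t mean [-0.0421 -0.0422] min [-0.049  -0.0456] max [-0.0353 -0.0389]
side red 10 [321.  262.7] t mean [-0.0443 -0.0747] min [-0.0496 -0.0798] max [-0.0387 -0.0707]
[106.7617  -1.4773  -0.3039] [0.0329 0.067  0.0076] [-0.0025 -0.089   0.1005]
```

Emit:
play_rows(series=[0.03,-0.002,0,0,0,0,0.055,-0.002,0,0,0,0,0.075,-0.002,0,0,0,0,0.088,-0.002,0,0,0,0,0.097,-0.002,0,0,0,0,0.103,-0.002,0,0,0,0,0.105,-0.002,0,0,0,0,0.105,-0.002,0,0,0,0])

```text
clock: 24.27
ee_pos: [0.6457, -0.0793, -0.0037]
eef_rot: [0.707, -0.03, 0.706, 0.029]
ft_force: [-0.6, 0.2, 0.2]
opening: 0.0331
```

Emit:
play_rows(series=[0,0,0,0,0,0,0,0,0,0,0,0,0,0,0,0,0,0,0,0,0,0,0,0,0,0,0,0,0,0,0,0,0,0,0,0], claw=1, force=50)

```text
clock: 24.77
ee_pos: [0.6457, -0.0793, -0.0036]
eef_rot: [0.707, -0.029, 0.706, 0.029]
ft_force: [-1.0, 1.4, 4.4]
opening: 0.0109
```

```bash
python3 - <<'E'
from col import *
s=robot.read_state(); print(s["ee_pos"],s["clock"],s["ft_force"],s["opening"],rr.inv().apply(s["ee_pos"]-o))
show(robot.capture("wrist"),"wrist")
E
```

```text
[ 0.6457 -0.0793 -0.0036] 24.7667 [-0.9561  1.3657  4.3981] 0.010921124214964542 [-0.002  -0.0915 -0.0036]
wrist orange 2451 [318.9 299.4] t mean [-0.0043 -0.0926] min [-0.0341 -0.0981] max [ 0.0277 -0.0865]
wrist orange 1 [348. 372.] t mean [ 0.0367 -0.0775] min [ 0.0367 -0.0775] max [ 0.0367 -0.0775]
wrist orange 1 [290. 380.] t mean [ 0.0416 -0.1078] min [ 0.0416 -0.1078] max [ 0.0416 -0.1078]
wrist orange 1 [346. 380.] t mean [ 0.0416 -0.0785] min [ 0.0416 -0.0785] max [ 0.0416 -0.0785]
wrist yellow 256 [422.6 225.3] t mean [-0.0413 -0.0441] min [-0.0505 -0.0457] max [-0.0321 -0.0423]
wrist yellow 1 [292. 378.] t mean [ 0.0427 -0.107 ] min [ 0.0427 -0.107 ] max [ 0.0427 -0.107 ]
wrist yellow 1 [289. 395.] t mean [ 0.0535 -0.1088] min [ 0.0535 -0.1088] max [ 0.0535 -0.1088]
wrist red 441 [365.7 218.9] t mean [-0.0444 -0.0708] min [-0.0505 -0.0746] max [-0.0381 -0.0669]
```

Bar gripped at 10.9 mm opening. The pointer has about 26.7 mm to go, so I'll draw 25 mm and measure.

Emit:
play_rows(series=[0,-0.003,0,0,0,0,0,-0.006,0,0,0,0,0,-0.01,0,0,0,0,0,-0.014,0,0,0,0,0,-0.018,0,0,0,0,0,-0.021,0,0,0,0,0,-0.023,0,0,0,0,0,-0.025,0,0,0,0,0,-0.025,0,0,0,0,0,-0.025,0,0,0,0])

```text
clock: 25.65
ee_pos: [0.6478, -0.1038, -0.0037]
eef_rot: [0.707, -0.029, 0.706, 0.03]
ft_force: [-0.7, 4.8, 5.3]
opening: 0.0106
```

```bash
python3 - <<'E'
from col import *
s=robot.read_state(); print(s["ee_pos"],s["clock"],s["ft_force"],s["opening"],rr.inv().apply(s["ee_pos"]-o))
c=robot.capture("wrist"); show(c,"wrist"); c=robot.capture("side"); show(c,"side"); c=robot.capture("top"); show(c,"top")
E
```

```text
[ 0.6478 -0.1038 -0.0037] 25.65 [-0.734   4.8394  5.313 ] 0.010551791481751125 [-0.002  -0.1161 -0.0037]
wrist orange 2495 [318.9 298.8] t mean [-0.0045 -0.1172] min [-0.0345 -0.123 ] max [ 0.0278 -0.1111]
wrist orange 36 [418.8 218.9] t mean [-0.045  -0.0716] min [-0.0511 -0.0719] max [-0.0384 -0.0713]
wrist orange 2 [289.5 393.5] t mean [ 0.0501 -0.1329] min [ 0.0498 -0.1331] max [ 0.0504 -0.1326]
wrist orange 1 [291. 372.] t mean [ 0.0368 -0.1318] min [ 0.0368 -0.1318] max [ 0.0368 -0.1318]
wrist yellow 265 [422.5 225. ] t mean [-0.0414 -0.0688] min [-0.0504 -0.0704] max [-0.0321 -0.0669]
wrist yellow 1 [346. 385.] t mean [ 0.0471 -0.1028] min [ 0.0471 -0.1028] max [ 0.0471 -0.1028]
wrist red 240 [413.7 218.9] t mean [-0.0443 -0.0731] min [-0.0509 -0.0753] max [-0.038 -0.071]
side orange 45 [332.5 271.7] t mean [-0.024  -0.1216] min [-0.0354 -0.1313] max [-0.0115 -0.112 ]
side orange 29 [348.6 270.1] t mean [ 0.0172 -0.1219] min [ 0.0089 -0.1309] max [ 0.0252 -0.1127]
side orange 7 [320.6 215.9] t mean [-0.0027  0.1505] min [-0.0045  0.1385] max [-0.0006  0.1612]
side orange 5 [32
[... 403 characters left out ...]
 min [ 0.0008 -0.0094] max [ 0.0008 -0.0094]
side red 7 [320.9 263.3] t mean [-0.0452 -0.0771] min [-0.0496 -0.0803] max [-0.0395 -0.0751]
top orange 4 [264.8 230.2] t mean [-0.0007  0.1474] min [-0.0029  0.1437] max [0.0001 0.1496]
top orange 2 [278.5 229.5] t mean [0.0002 0.1072] min [-0.0013  0.1057] max [0.0016 0.1087]
top yellow 2 [268.5 230. ] t mean [0.0003 0.1367] min [0.0003 0.1353] max [0.0004 0.1382]
top yellow 2 [279.  230.5] t mean [-0.0022  0.106 ] min [-0.0037  0.106 ] max [-0.0007  0.106 ]
top yellow 2 [263.  231.5] t mean [-0.0036  0.1529] min [-0.0051  0.1529] max [-0.0021  0.1529]
top yellow 1 [276. 230.] t mean [-0.0004  0.1148] min [-0.0004  0.1148] max [-0.0004  0.1148]
```

Emit:
play_rows(series=[0,-0.001,0,0,0,0,0,-0.0022,0,0,0,0,0,-0.0022,0,0,0,0,0,-0.0022,0,0,0,0,0,-0.0022,0,0,0,0])

```text
clock: 26.22
ee_pos: [0.6479, -0.1058, -0.0037]
eef_rot: [0.707, -0.029, 0.706, 0.03]
ft_force: [-0.5, 5.7, 5.8]
opening: 0.0108
```

```bash
python3 - <<'E'
from cov import *
from col import *
s=robot.read_state(); print(s["ee_pos"],s["clock"],s["ft_force"],s["opening"],rr.inv().apply(s["ee_pos"]-o))
w=robot.capture("wrist"); show(w,"wrist"); q=robot.capture("side")
print(covang([q],V)); r=robot.silhouettes("spatula",q)[0]; print(r["uv"],axis(r["mask"]).round(1).tolist())
a=cv2.resize(w["img"][160:280,360:480,::-1],(400,400),interpolation=2); b=cv2.resize(q["img"][150:300,240:390,::-1],(400,400),interpolation=2)
cv2.imwrite("pics/j12.png",np.hstack([a,b]))
E
```

```text
[ 0.6479 -0.1058 -0.0037] 26.2167 [-0.5034  5.7387  5.7798] 0.010848260557010407 [-0.002  -0.1181 -0.0037]
wrist orange 2495 [318.9 298.9] t mean [-0.0045 -0.1193] min [-0.0345 -0.125 ] max [ 0.0278 -0.1132]
wrist orange 39 [427.3 219.8] t mean [-0.0446 -0.0697] min [-0.0511 -0.0704] max [-0.0384 -0.0693]
wrist orange 36 [418.8 218.7] t mean [-0.0451 -0.0736] min [-0.0511 -0.0739] max [-0.0384 -0.0733]
wrist orange 2 [289.  393.5] t mean [ 0.0501 -0.1352] min [ 0.0498 -0.1352] max [ 0.0504 -0.1352]
wrist yellow 270 [422.6 225.1] t mean [-0.0413 -0.0708] min [-0.0504 -0.0724] max [-0.0321 -0.0689]
wrist red 123 [415.9 218.8] t mean [-0.0443 -0.0741] min [-0.0509 -0.0755] max [-0.038  -0.0731]
wrist red 62 [429.3 218. ] t mean [-0.0447 -0.0679] min [-0.0509 -0.0686] max [-0.038  -0.0673]
[(np.float64(0.6447272727272727), np.float64(1.9600000000000006))]
[268.7, 192.1] [[245.8000030517578, 192.89999389648438], [302.8999938964844, 190.60000610351562], [303.20001220703125, 196.89999389648438], [246.10000610351562, 199.1999969482422]]
```

View pics/j12.png

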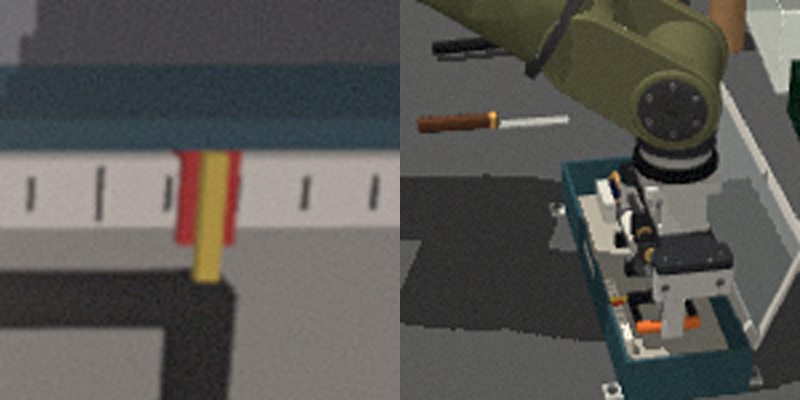

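The yellow pointer stands on the red marker, within 1 mm of its middle, and the spring is held. The cover is at its stop and the spatula lies flat on the bench.

```bash
python3 -c "
from cell import robot
print(robot.job_done())"
```

```text
the job is handed in; nothing more can be done
None
```

The job is done and handed in at about 26 s: the cover is open, the spatula is down, and the arm is holding the pointer at the red marker. I levered the cover up with the spatula's blade in the notch and swung it back to its stop without the fingers touching it. I then laid the spatula flat at its original spot, gripped the orange crossbar and drew it out about 26.6 mm.

**Last checks**
- **Pointer:** it measured −70.8 mm and the marker about −71.4 mm on the tester's y axis (marker edges −75.5 to −67.3). That is within 1 mm of the middle. The arm was holding about 5.7 N along y against the spring, with the grip still closed.
- **Cover:** both cameras put it at about 1.96 rad after the swing, which matches its 1.95 rad stop. In the final side view the arm hid part of it, so that fit was weaker (overlap 0.64), but it gave the same angle.
- **Spatula:** the side view shows it lying flat where it started.

**What failed or disagreed**
- **First two grips:** the fingers closed on nothing. The real fingertips sit about 18–19 mm short of the reported tool point, so I worked with that offset from then on.
- **One wrist-camera detection:** after I released the spatula, the network reported something else in its place, so I relied on the side view.
- **Other objects:** I did not measure the brush, pens, mallet, tin or loupe afterwards. The arm passed over or clear of them and felt no unexpected force.

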